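# Refill the ball dispenser and snap its cover on

### The job

Lift the yellow scoop with its five steel balls and pour all of them through the white funnel into the dispenser's clear tube, then stand the scoop upright on the table again and let go of it. Put the blue cover on the funnel, knob up, and press it down until the four spring clips snap in over its edge and it lies flat on the rim; finish while still pressing firmly down on the cover, without letting go. Do not disturb the other things on the table.

Things in the scene. Friction and masses are not known exactly. Their poses are not given: they have to be found in the camera images.
- dispenser: Ball dispenser, fixed to the table. Origin: centre of its underside, z up. Grey square base 124x124x12 mm; upright clear tube on it, 34 mm inside, from 12 to 50 mm height; then a white round funnel widening to its mouth, 92 mm inside, 100 mm outside, dark flat rim 112 mm above the table. Four steel spring clips stand round the mouth (see seat).
- seat (a point): Centre of the funnel's mouth, level with its rim (112 mm up), on the dispenser's axis. The four clips stand on the base's diagonals (45, 135, 225, 315 degrees from the dispenser's x); outer faces 65 mm from the axis, tops 130 mm up; rounded noses, centre 128 mm up, reach in to 52 mm from the axis.
- rim: Dark rubber ring, fixed, 100 mm outside, 92 mm inside, 3 mm high, that tops the funnel: the flat rim on which the cover comes to lie. Origin: centre of its underside, 109 mm above the table.
- tube_floor (a point): Centre of the floor of the clear tube, 12 mm above the table.
- cover: Loose round blue snap cover, about 120 g, lying knob up. Origin: centre of its underside, z along the black knob. From below: chamfered centring boss 82 mm across, 0 to 6 mm; disc 6 to 19.5 mm, 98 mm across at its lower face, bevelled out to 110 mm at 15 mm height; collar 36 mm across to 22.5 mm; knob 26 mm in diameter, to 56 mm. Any turn about its axis is right.
- cover_knob (a point): Point on the axis of the cover's knob, 42 mm above the cover's origin (14 mm below the knob's top): pinch here. Set on the dispenser boss down, the bevel meets the clips about 12 mm above its final place; pushing force climbs to 8 to 12 N, then drops suddenly as the clips spring in over the disc and pull it down. Home: disc on the rim, cover origin 106 mm and knob top 162 mm above the table.
- scoop: Loose yellow hand scoop, 115 mm long, 56 mm wide, 120 g, holding the five balls. Origin: on its underside below the pan; x toward the open spout, z up. Side walls 3 mm thick, about 33 mm high at the back, 47 mm at the spout. The pan's floor rises 10 degrees toward the spout, so the balls rest at the back; they roll out when the spout is dipped well past 10 degrees (35 to 45 is brisk).
- scoop_grip (a point): Point on the axis of the scoop's upright grip post, behind the pan: 47 mm behind the scoop's origin, 68 mm above its underside. The post is 22 mm along the scoop's x, 16 mm along its y, its top 88 mm above the underside; pinch here across y.
- scoop_lip (a point): Middle of the spout's edge, on the floor of the pan where the balls roll off: 52 mm ahead of the scoop's origin and 22 mm above its underside.
- scoop_pan (a point): Middle of the scoop's pan, 20 mm above its underside.
- ball_1_center (a point): Centre of one of five loose steel bearing balls, 14 mm in diameter, 11 g; it starts in the scoop.
- ball_2_center (a point): Centre of one of five loose steel bearing balls, 14 mm in diameter, 11 g; it starts in the scoop.
- ball_3_center (a point): Centre of one of five loose steel bearing balls, 14 mm in diameter, 11 g; it starts in the scoop.
- ball_4_center (a point): Centre of one of five loose steel bearing balls, 14 mm in diameter, 11 g; it starts in the scoop.
- ball_5_center (a point): Centre of one of five loose steel bearing balls, 14 mm in diameter, 11 g; it starts in the scoop.
- clip_1 (a joint): Spring clip of the dispenser: its lean outward in rad; 0 upright (sprung in), about 0.06 while the cover's edge passes its nose.
- clip_2 (a joint): Spring clip of the dispenser: its lean outward in rad; 0 upright (sprung in), about 0.06 while the cover's edge passes its nose.
- clip_3 (a joint): Spring clip of the dispenser: its lean outward in rad; 0 upright (sprung in), about 0.06 while the cover's edge passes its nose.
- clip_4 (a joint): Spring clip of the dispenser: its lean outward in rad; 0 upright (sprung in), about 0.06 while the cover's edge passes its nose.
- torch_cell: Bystander, leave alone: (the one nearest the dispenser, of two alike) blue and white torch battery, upright cylinder 33 mm across, 63 mm tall. Origin: centre of its underside.
- matchbox: Bystander, leave alone: red matchbox lying flat beyond the dispenser, 35x50x14 mm. Origin: centre of its underside.
- brass_weight: Bystander, leave alone: brass scale weight with a knob, 30 mm across, 42 mm tall. Origin: centre of its underside.
Not all that is in view belongs to the job. There is more than one size of the cover; the job needs the larger.

How it is judged:
By the outcome, as a careful person would: the job done as asked, in the order asked, and still so for the second after the job is handed in, while the arm keeps its last pose, push and grip.
It also fails if it takes over 72 s, if anything falls off the work surface, if the arm or the gripper's body presses on something with over 40 N, if the wrist force passes 120 N, or if a joint passes its speed limit or range.

### The arm

A 7-joint arm with a two-finger parallel gripper is mounted at the origin on a cart in front of the work surface, level with it; the furniture and walls round the work are solid. World frame = base frame: x ahead of the robot, y to its left, z up, the work surface at z = 0. Lengths are in m, angles in rad, forces in N, time in s.
With the tool pointing down it reaches from about 0.4 to 0.85 m from the base axis. Payload 4.5 kg.
Tool frame: the origin (TCP) lies midway between the tips of the shut fingers; the grasp point (between the pads) lies 19 mm behind it; z points along the fingers, y is the line along which they close (so a half turn about z gives the same grasp; the last joint's range is limited). The gripper opens to 88 mm and grips with 3 to 60 N. Pads are 18 mm wide; open, the fingers measure 123 mm over their backs; the gripper's body (75 mm by 187 mm) begins 45 mm behind the grasp point.
Start: joints at [1.277, 0.689, -0.195, 1.565, 0.157, 0.902, -0.215], TCP at [0.201, -0.592, 0.239] pointing down, gripper open.
Joint ranges: [-3.01, 3.01], [-0.46, 2.08], [-1.47, 1.51], [0.13, 2.56], [-1, 4.14], [0.04, 2.09], [-2.66, 2.66]. Speed limits (rad/s): [2.57, 2.57, 3.14, 3.14, 3.14, 3.14, 3.14].

### API

Orientations are given as a unit quaternion [x, y, z, w].
In Python, from plant import r gives the robot as it stands. The module is installed in compiled form; this text tells all that it offers.
- The arm moves only by the tool step_arm, never from a script. Its argument "series" is a list of rows, each a list of 7 numbers: the shift along the world's x, y, z in mm, then the turn, a rotation vector about the world's x, y, z in rad, then the closure, from 0 (fully open) to 1 (shut). A call has 1 to 20 rows; each row shifts and turns the commanded pose from where the row before left it; what a row does not reach is not made up. A row lasts 1/10 s, in which the tool goes at most 50 mm and 8.59 degrees, less where a joint would pass 70% of its speed; a pose out of reach is approached as far as the arm can. A call is refused whole if a number of a shift passes 50 or a number of a turn 0.15, either way. A call with a gripper value outside its range is refused whole. The fingers move at their own pace and stop on an object; "force" is the grip in N (left out, the last holds). Time passes only in rows, so rows that do not move let the fingers close. It gives the time, the measured TCP pose, the force, the opening and the grip force at its end, in the units of the state.
- r.get_state(): the state, without advancing time (a new reading comes with each control period).
- r.snapshot(name): name is "scene" or "top" or "wrist"; returns (picture, depth): 480x640x3 uint8, blue, green, red; 480x640 float32, m along the optical axis (not along the pixel's ray), 0 where there is no reading.
- r.get_calibration(name): a dict with "intrinsics" (3x3 intrinsics, pixels), "pose" (4x4, takes a point from camera to world coordinates). Camera axes: x right, y up, looking along -z (the intrinsics and any distortion apply to the point x, -y, -z); pixel columns grow to the right and rows downward; lengths in m; the calibration is good to about 2 mm. A picture is of the moment at which its call begins: read the wrist's pose just before it. get_calibration takes no time and is no camera call; for the wrist camera it gives the pose at the moment of the call.
- r.finish_job(): hands the job in; it is judged then, once.
The state is a dict: "clock": time; "q": joint angles; "qd": joint speeds; "joint_torque": joint torques, N m; "tool_pos": TCP position; "eef_rot": TCP orientation; "contact_force": force on the tool from outside, world axes, zero at the start; "moment": the same for the moment, N m; "opening": opening from 0.0 (shut) to 1.0 (fully open); "finger_force": force on a finger pad.
Only numpy, scipy, OpenCV 4.12 (cv2) and the standard library are available. Lean on these libraries where they do the work, as an engineer would, in place of code of your own. Each camera call takes 0.05 s, during which the arm holds its last target. There are 200 camera calls.

## Working session

There is one attempt and no reset: what is moved stays moved. The work goes in short steps, Python scripts to look and compute and a tool call to move; the robot and the scene stay as the last step left them, time stands still between calls to the robot, and variables do not carry over. Pictures are saved under pics/ and viewed, at most 10 in all, crops included, and the job is handed in when it is done.

Besides the shell and the picture viewer there is one more tool, called after "Call:" as name(argument=value, ...), one argument or row to a line, values as JSON. step_arm: Moves the arm, as the interface text tells. Its arguments: {"type":"object","properties":{"series":{"type":"array"},"force":{"type":"number"}},"required":["series"]}

```bash
mkdir -p pics; cat > h.py <<'E'
import numpy as np, cv2
from plant import r
def cloud(name):
    K=r.get_calibration(name); I=np.array(K["intrinsics"]); P=np.array(K["pose"])
    img,d=r.snapshot(name); img=np.array(img); d=np.array(d)
    v,u=np.mgrid[0:480,0:640]
    c=np.stack([(u-I[0,2])/I[0,0]*d,-(v-I[1,2])/I[1,1]*d,-d],-1)
    W=c@P[:3,:3].T+P[:3,3]; W[d==0]=np.nan
    return img,d,W,I,P
E
python3 - <<'E'
from h import *
s=r.get_state();print(s)
for n in("scene","top"):
    img,d,W,I,P=cloud(n);cv2.imwrite(f"pics/{n}0.png",img);np.save(f"{n}0.npy",W)
    k=r.get_calibration(n);print(n,k)
E
```

```text
{'clock': 0.0, 'q': array([ 1.27680484,  0.68998371, -0.19450846,  1.56634957,  0.15729676,
        0.90250507, -0.21510462]), 'qd': array([-0.00081213,  0.00065783, -0.00118258,  0.00232564, -0.00093752,
       -0.00096249, -0.00060343]), 'joint_torque': array([ 6.64251093e-04, -5.27562046e+01, -1.26681548e+00, -1.53429759e+01,
       -5.26033295e-02,  6.56419405e-03,  1.79194612e-04]), 'tool_pos': array([ 0.20096454, -0.59113363,  0.2379086 ]), 'eef_rot': array([ 9.86592653e-01,  1.63199499e-01, -2.18459233e-04, -9.01177135e-04]), 'contact_force': array([ 0.32722609, -0.24305373,  0.01226409]), 'moment': array([ 0.04062786, -0.01012544, -0.02638979]), 'finger_force': 0.0, 'opening': 1.0006602710117234}
scene {'intrinsics': array([[571.50719583,   0.        , 303.04078637],
       [  0.        , 571.50719583, 243.45610588],
       [  0.        ,   0.        ,   1.        ]]), 'pose': array([[-0.5120912 ,  0.57194351, -0.6408145 , -0.17403431],
       [-0.85870121, -0.35815837,  0.36654441,  0.39539357],
       [-0.01987038,  0.73797236,  0.67453833,  0.95397088],
       [ 0.        ,  0.        ,  0.        ,  1.        ]])}
top {'intrinsics': array([[517.02697308,   0.        , 319.12185648],
       [  0.        , 517.02697308, 242.99164788],
       [  0.        ,   0.        ,   1.        ]]), 'pose': array([[ 0.01830244,  0.99086631, -0.13360007,  0.47653633],
       [-0.99950478,  0.02155328,  0.02292691, -0.04969903],
       [ 0.02559703,  0.13311429,  0.99077009,  1.13912425],
       [ 0.        ,  0.        ,  0.        ,  1.        ]])}
```

View pics/scene0.png

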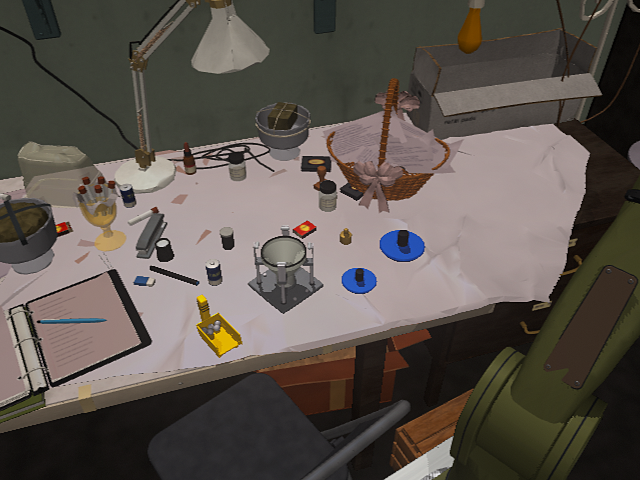

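View pics/top0.png

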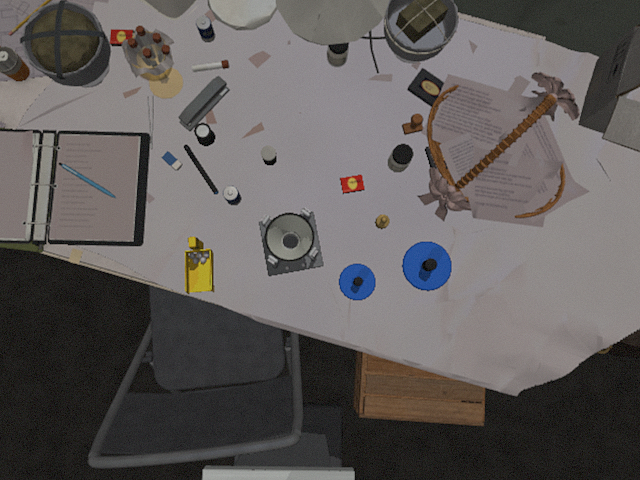

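Top view: the scoop is at (200,268) with its post at (195,243) and spout toward the robot. The dispenser is at (290,240). There are two blue covers: the larger at (427,265) and the smaller at (357,281).

```bash
cat > m.py <<'E'
from h import *
def circ(p):
    A=np.c_[2*p,np.ones(len(p))];s=np.linalg.lstsq(A,(p**2).sum(1),rcond=None)[0]
    return s[:2],np.sqrt(s[2]+s[:2]@s[:2])
def pix2z(u,v,z,I,P):
    d=P[:3,:3]@np.array([(u-I[0,2])/I[0,0],-(v-I[1,2])/I[1,1],-1]);return P[:3,3]+d*(z-P[2,3])/d[2]
E
python3 - <<'E'
from m import *
for n in("top","scene"):
    img,d,W,I,P=cloud(n)
    hsv=cv2.cvtColor(img,cv2.COLOR_BGR2HSV)
    b=cv2.inRange(hsv,(105,150,60),(125,255,255))
    nc,lab,st,ce=cv2.connectedComponentsWithStats(b)
    for i in range(1,nc):
        if st[i,4]>600:
            cs,_=cv2.findContours((lab==i).astype(np.uint8),cv2.RETR_EXTERNAL,cv2.CHAIN_APPROX_NONE)
            h=cv2.convexHull(cs[0])[:,0]
            pw=np.array([pix2z(u,v,.015,I,P)[:2] for u,v in h])
            c,R=circ(pw)
            near=(np.hypot(W[...,0]-c[0],W[...,1]-c[1])<.03)&(W[...,2]>.045)
            print(n,"cover",ce[i],c,R,"discz",np.nanmedian(W[lab==i][:,2]),"knob",near.sum(),np.nanmean(W[near],0),np.nanmax(W[near][:,2]) if near.any() else 0)
    y=cv2.inRange(hsv,(22,150,90),(34,255,255))
    nc,lab,st,ce=cv2.connectedComponentsWithStats(y)
    i=1+np.argmax(st[1:,4]); p=W[lab==i]; p=p[~np.isnan(p[:,0])]
    print(n,"scoop",ce[i],st[i],p[:,2].max())
    t=p[p[:,2]>.08];print(" posttop",len(t),t.mean(0),t.min(0),t.max(0))
    w=p[p[:,2]<.055];print(" rect",cv2.minAreaRect(w[:,:2].astype(np.float32)))
    w=p[(p[:,2]<.055)&(p[:,2]>.03)];print(" rect walls",cv2.minAreaRect(w[:,:2].astype(np.float32)))
    # dispenser
    c0=pix2z(290,237,.11,I,P)[:2] if n=="top" else c0
    m=(np.hypot(W[...,0]-c0[0],W[...,1]-c0[1])<.075)&(W[...,2]>.108)&(W[...,2]<.116)
    q=W[m][:,:2]
    for _ in range(6):
        c,R=circ(q);e=abs(np.hypot(*(q-c).T)-R);q=q[e<max(.005,np.percentile(e,85))] if _<4 else q
    print(n,"rim",c,R,len(q),c0)
    cl=(np.hypot(W[...,0]-c[0],W[...,1]-c[1])<.085)&(W[...,2]>.122)&(W[...,2]<.14)
    q=W[cl]; 
    if len(q):
        a=np.degrees(np.arctan2(q[:,1]-c[1],q[:,0]-c[0]));h,ed=np.histogram(a,36,(-180,180));print(" clips",[(int(ed[k]),int(h[k])) for k in range(36) if h[k]])
        lab4=[q[(a>=l)&(a<l+90)][:,:2].mean(0) for l in(-180,-90,0,90)];print(lab4,np.mean(lab4,0))
    table=W[(np.hypot(W[...,0]-c[0],W[...,1]-c[1])<.2)&(W[...,2]<.01)][:,2];print(" table",np.median(table))
E
```

```text
top cover [426.15249267 265.69032258] [ 0.58348435 -0.31182466] 0.05320653392939263 discz 0.01974103428876517 knob 121 [ 0.5840511  -0.3115207   0.05561441] 0.06440458259016602
top cover [356.55005269 281.59009484] [ 0.54531471 -0.15891562] 0.03878061875569406 discz 0.014575985369350786 knob 4 [ 0.54506021 -0.15722564  0.04579748] 0.047071982371028165
top scoop [198.53012048 274.29277108] [185 249  27  44 830] 0.04916565278128804<stdin>:19: RuntimeWarning: Mean of empty slice.
  ret = um.true_divide(
Traceback (most recent call last):
ValueError: zero-size array to reduction operation minimum which has no identity
```

```bash
python3 - <<'E'
from m import *
c0=None
for n in("top","scene"):
    img,d,W,I,P=cloud(n)
    hsv=cv2.cvtColor(img,cv2.COLOR_BGR2HSV)
    y=cv2.inRange(hsv,(20,120,60),(36,255,255))
    u0,v0,u1,v1=(175,225,225,300) if n=="top" else (185,285,250,365)
    m=np.zeros_like(y);m[v0:v1,u0:u1]=y[v0:v1,u0:u1]
    p=W[m>0]; p=p[~np.isnan(p[:,0])]
    t=p[p[:,2]>.075];print(n," posttop",len(t),t.mean(0),t.min(0),t.max(0))
    w=p[(p[:,2]<.055)&(p[:,2]>.027)];print(" rect walls",cv2.minAreaRect(w[:,:2].astype(np.float32)))
    w=p[(p[:,2]<.055)];print(" rect low",cv2.minAreaRect(w[:,:2].astype(np.float32)),p[:,2].min())
    vs,us=np.where(m>0);print(cv2.minAreaRect(np.c_[us,vs].astype(np.float32)))
    if c0 is None:c0=pix2z(290,237,.11,I,P)[:2]
    m=(np.hypot(W[...,0]-c0[0],W[...,1]-c0[1])<.075)&(W[...,2]>.108)&(W[...,2]<.116)
    q=W[m][:,:2]
    for k in range(6):
        c,R=circ(q);e=abs(np.hypot(*(q-c).T)-R);q=q[e<max(.005,np.percentile(e,85))] if k<4 else q
    print(n,"rim",c,R,len(q),c0)
    cl=(np.hypot(W[...,0]-c[0],W[...,1]-c[1])<.085)&(W[...,2]>.120)&(W[...,2]<.14)
    q=W[cl]; a=np.degrees(np.arctan2(q[:,1]-c[1],q[:,0]-c[0]));h,ed=np.histogram(a,36,(-180,180));print(" clips",[(int(ed[k]),int(h[k])) for k in range(36) if h[k]])
    nb=(np.hypot(W[...,0]-c[0],W[...,1]-c[1])<.09)&(abs(W[...,2]-.012)<.004)
    print(" base",cv2.minAreaRect(W[nb][:,:2].astype(np.float32)))
    table=W[(np.hypot(W[...,0]-c[0],W[...,1]-c[1])<.2)&(W[...,2]<.01)][:,2];print(" table",np.median(table))
    cv2.imwrite(f"pics/crop_{n}.png",np.hstack([cv2.resize(img[225:315,165:245],(400,450),interpolation=cv2.INTER_CUBIC),cv2.resize(img[220:310,385:465],(400,450),interpolation=cv2.INTER_CUBIC)]))
E
```

```text
top  posttop 82 [0.6156757  0.18541316 0.08671328] [0.60571512 0.1776564  0.0754787 ] [0.62551515 0.19455788 0.09333656]
 rect walls ((0.5700151324272156, 0.1812819391489029), (0.10543567687273026, 0.05712183192372322), 5.792644023895264)
 rect low ((0.569185197353363, 0.18119683861732483), (0.10710642486810684, 0.057120297104120255), 5.7843475341796875) 0.00423874412603964
((199.0, 265.0), (56.0, 28.0), 90.0)
top rim [ 0.62790826 -0.01376908] 0.04778595238280335 304 [ 0.62618001 -0.01477341]
 clips [(-140, 8), (-130, 35), (-120, 19), (-50, 7), (-40, 34), (-30, 19), (40, 6), (50, 33), (60, 19), (130, 7), (140, 32), (150, 19)]
 base ((0.6320351362228394, -0.011447682976722717), (0.17032384872436523, 0.1488228738307953), 18.189376831054688)
 table 0.0036408187890220045
scene  posttop 84 [0.6132508  0.18692523 0.08546745] [0.60300313 0.17887693 0.07621041] [0.62672178 0.19409104 0.09136113]
 rect walls ((0.5711976885795593, 0.18116553127765656), (0.1098591759800911, 0.05607137456536293), 5.182020664215088)
 rect low ((0.570405900478363, 0.18121957778930664), (0.11139889806509018, 0.05622623488306999), 5.071099281311035) 0.004996676498228769
((211.49835205078125, 327.0570983886719), (63.69443130493164, 30.453773498535156), 46.63658142089844)
scene rim [ 0.62709083 -0.01413743] 0.04779916385279237 257 [ 0.62618001 -0.01477341]
 clips [(-140, 12), (-130, 19), (-120, 12), (-50, 5), (-40, 23), (-30, 13), (40, 4), (50, 22), (60, 17), (130, 5), (140, 38), (150, 24)]
 base ((0.6348801851272583, -0.004549846053123474), (0.1450602114200592, 0.15156163275241852), 12.462382316589355)
 table 0.0013057398571204581
```

View pics/crop_top.png

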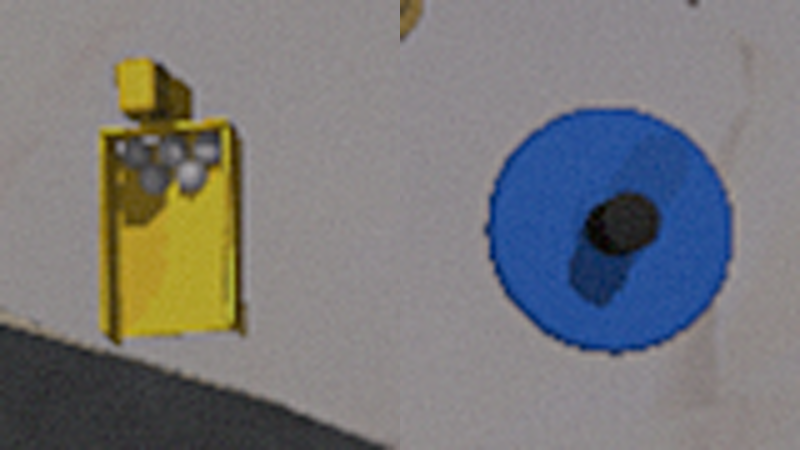

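Crop: the left half shows the scoop with five balls at its back by the post, and the right half shows the large cover with an upright black knob. The candidates were blue discs at top (427,265) and (357,281); the radius is 53 mm against 39 mm, so the first is the larger cover. There is only one yellow scoop, at (200,268). Its post is at (0.6145, 0.1855), yaw about 185.4°. The rim centre is (0.6275, -0.014), with clip gaps at about 11.5° + 90k. Now moving above the post.

Call:
step_arm(
  series=[
    [20.7,38.8,0,0,0,-0.0117,0],
    [20.7,38.8,0,0,0,-0.0117,0],
    [20.7,38.8,0,0,0,-0.0117,0],
    [20.7,38.8,0,0,0,-0.0117,0],
    [20.7,38.8,0,0,0,-0.0117,0],
    [20.7,38.8,0,0,0,-0.0117,0],
    [20.7,38.8,0,0,0,-0.0117,0],
    [20.7,38.8,0,0,0,-0.0117,0],
    [20.7,38.8,0,0,0,-0.0117,0],
    [20.7,38.8,0,0,0,-0.0117,0],
    [20.7,38.8,0,0,0,-0.0117,0],
    [20.7,38.8,0,0,0,-0.0117,0],
    [20.7,38.8,0,0,0,-0.0117,0],
    [20.7,38.8,0,0,0,-0.0117,0],
    [20.7,38.8,0,0,0,-0.0117,0],
    [20.7,38.8,0,0,0,-0.0117,0],
    [20.7,38.8,0,0,0,-0.0117,0],
    [20.7,38.8,0,0,0,-0.0117,0],
    [20.7,38.8,0,0,0,-0.0117,0],
    [20.7,38.8,0,0,0,-0.0117,0],
  ],
  force=45,
)

```text
clock: 2.25
tool_pos: [0.6158, 0.186, 0.2387]
eef_rot: [0.999, 0.047, -0.0, 0.0]
contact_force: [1.2, -0.5, -0.6]
opening: 0.997
finger_force: 0.0
```

```bash
cat >> m.py <<'E'
from scipy.spatial.transform import Rotation as Ro
def st():
    s=r.get_state();R=Ro.from_quat(s["eef_rot"]).as_matrix()
    print("t",round(s["clock"],2),"tcp",s["tool_pos"].round(4),"xyaw",np.degrees(np.arctan2(R[1,0],R[0,0])).round(2),"z",R[:,2].round(3),"F",s["contact_force"].round(1),"open",round(s["opening"],3),"ff",round(s["finger_force"],1))
    return s,R
E
python3 - <<'E'
from m import *
st()
img,d,W,I,P=cloud("wrist");cv2.imwrite("pics/w1.png",img);np.save("w1.npy",W)
hsv=cv2.cvtColor(img,cv2.COLOR_BGR2HSV);y=cv2.inRange(hsv,(20,110,50),(36,255,255))>0
p=W[y];p=p[~np.isnan(p[:,0])]
for lo,hi in((.083,.095),(.06,.08)):
    t=p[(p[:,2]>lo)&(p[:,2]<hi)]
    if len(t):print(len(t),t.mean(0),cv2.minAreaRect(t[:,:2].astype(np.float32)))
w=p[(p[:,2]<.055)];print(cv2.minAreaRect(w[:,:2].astype(np.float32)))
print(np.asarray(r.get_calibration("wrist")["pose"]))
E
```

```text
t 2.25 tcp [0.6158 0.186  0.2387] xyaw 5.37 z [-0. -0. -1.] F [ 1.2 -0.5 -0.6] open 0.997 ff 0.0
314 [0.61876797 0.18734624 0.08723602] ((0.617324709892273, 0.18637676537036896), (0.021227573975920677, 0.015632612630724907), 9.218254089355469)
66 [0.62734903 0.18763668 0.07048884] ((0.6271305084228516, 0.1876431703567505), (0.001357975066639483, 0.014753125607967377), 6.77785587310791)
((0.48721879720687866, 0.1841980665922165), (0.06322275102138519, 0.28073760867118835), 88.24805450439453)
[[ 0.10264276  0.96251661  0.25105028  0.68264727]
 [-0.99468526  0.1013733   0.01801931  0.2016968 ]
 [-0.00810591 -0.25156556  0.96780631  0.38438632]
 [ 0.          0.          0.          1.        ]]
```

View pics/w1.png

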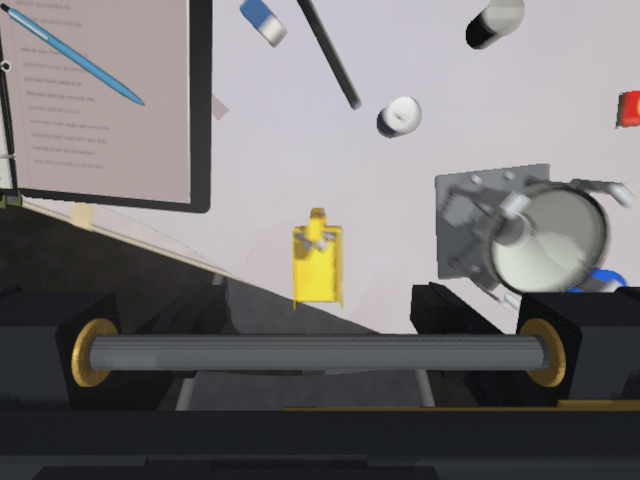

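The wrist view shows the post at (317,220), centred ahead of the fingers, and the funnel at (547,240). The post measures (0.616, 0.186), which matches. Descending and gripping.

Call:
step_arm(
  series=[
    [0,0,-30,0,0,0.01,0],
    [0,0,-30,0,0,0,0],
    [0,0,-30,0,0,0,0],
    [0,0,-30,0,0,0,0],
    [0,0,-30,0,0,0,0],
    [0,0,-25,0,0,0,0],
    [0,0,-13,0,0,0,0],
    [0,0,0,0,0,0,0],
    [0,0,0,0,0,0,0.5],
    [0,0,0,0,0,0,0.7],
    [0,0,0,0,0,0,0.8],
    [0,0,0,0,0,0,1],
    [0,0,0,0,0,0,1],
    [0,0,0,0,0,0,1],
    [0,0,0,0,0,0,1],
    [0,0,0,0,0,0,1],
    [0,0,0,0,0,0,1],
  ],
  force=45,
)

```text
clock: 4.0
tool_pos: [0.6153, 0.1845, 0.0508]
eef_rot: [0.999, 0.052, 0.0, -0.0]
contact_force: [-0.3, 1.7, 0.7]
opening: 0.212
finger_force: 0.8
```

Call:
step_arm(
  series=[
    [0,0,0,0,0,0,1],
    [0,0,0,0,0,0,1],
    [0,0,0,0,0,0,1],
    [0,0,3,0,0,0,1],
    [0,0,7,0,0,0,1],
    [0,0,12,0,0,0,1],
    [0,0,15,0,0,0,1],
    [0,0,18,0,0,0,1],
    [0,0,20,0,0,0,1],
    [0,0,20,0,0,0,1],
    [0,0,20,0,0,0,1],
    [0,0,20,0,0,0,1],
    [0,0,12,0,0,0,1],
    [0,0,5,0,0,0,1],
    [0,0,0,0,0,0,1],
    [0,0,0,0,0,0,1],
  ],
)

```text
clock: 5.6
tool_pos: [0.6147, 0.184, 0.202]
eef_rot: [0.999, 0.052, -0.001, 0.0]
contact_force: [-0.0, 0.0, -1.4]
opening: 0.175
finger_force: 44.8
```

```bash
python3 - <<'E'
from m import *
s,R=st()
img,d,W,I,P=cloud("top")
hsv=cv2.cvtColor(img,cv2.COLOR_BGR2HSV);y=cv2.inRange(hsv,(20,110,50),(36,255,255))>0
m=y&(np.hypot(W[...,0]-.57,W[...,1]-.18)<.12)
w=W[m];print(len(w),cv2.minAreaRect(w[:,:2].astype(np.float32)),w[:,2].min(),w[:,2].max())
# spout line
e=w[w[:,0]<w[:,0].min()+.012];print("spout",e.mean(0),e[:,1].min(),e[:,1].max(),e[:,2].min())
yaw=np.radians(11.5)
g=np.array([np.cos(yaw),np.sin(yaw)]);c=np.array([.6275,-.014])
for th in (0,10,20,30,42):
    t=np.radians(th);f=99*np.cos(t)-27*np.sin(t);h=99*np.sin(t)+27*np.cos(t)
    print(th,"tcp",c+g*(.025+f/1e3),.160+h/1e3)
E
```

```text
t 5.6 tcp [0.6147 0.184  0.202 ] xyaw 5.95 z [-0.001 -0.001 -1.   ] F [-0.   0.  -1.4] open 0.175 ff 44.8
1369 ((0.5515816807746887, 0.1868886649608612), (0.19167903065681458, 0.13488300144672394), 19.88155746459961) 0.0009585252963444368 0.7255639258893258
spout [0.48258354 0.1339338  0.71182307] 0.11113948746750575 0.1567281094244905 0.6980822237309805
0 tcp [0.74901066 0.01072162] 0.187
10 tcp [0.74294245 0.00948703] 0.20378097892035574
20 tcp [0.73411093 0.00769024] 0.21923169495046074
30 tcp [0.72278446 0.00538584] 0.23288268590217986
42 tcp [0.70638865 0.00205008] 0.24630884031741662
```

Call:
step_arm(
  series=[
    [3.4,-4.3,0,0,0,0.005,1],
    [6.7,-8.7,0,0,0,0.005,1],
    [10,-13,0,0,0,0.01,1],
    [13.4,-17.3,0,0,0,0.01,1],
    [13.4,-17.3,0,0,0,0.01,1],
    [13.4,-17.3,0,0,0,0.01,1],
    [13.4,-17.3,0,0,0,0.01,1],
    [13.4,-17.3,0,0,0,0.01,1],
    [13.4,-17.3,0,0,0,0.01,1],
    [13.4,-17.3,0,0,0,0.007,1],
    [10,-13,0,0,0,0.005,1],
    [6.7,-8.7,0,0,0,0.005,1],
    [3.4,-4.3,0,0,0,0,1],
    [0,0,0,0,0,0,1],
    [0,0,0,0,0,0,1],
    [0,0,0,0,0,0,1],
  ],
)

```text
clock: 7.25
tool_pos: [0.7489, 0.0126, 0.2028]
eef_rot: [0.995, 0.101, -0.0, -0.0]
contact_force: [0.1, 0.1, -1.7]
opening: 0.178
finger_force: 44.8
```

```bash
python3 - <<'E'
from m import *
s,R=st()
a,_,W,I,P=cloud("top")
b,_,_,_,_=cloud("wrist")
cv2.imwrite("pics/p1.png",np.hstack([cv2.resize(a[170:310,225:365],(400,400)),cv2.resize(b[0:480,80:560],(400,400))]))
E
```

```text
t 7.25 tcp [0.7489 0.0126 0.2028] xyaw 11.59 z [-0.     0.001 -1.   ] F [ 0.1  0.1 -1.7] open 0.178 ff 44.8
```

View pics/p1.png

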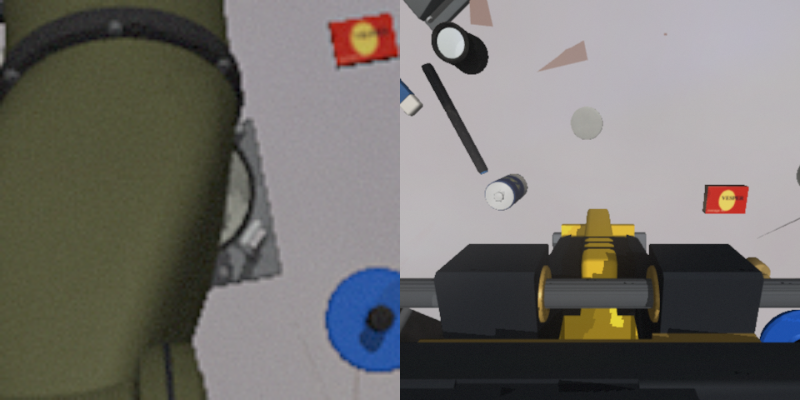

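Left: the arm hides the funnel in the top view. Right: the wrist view shows the scoop held straight, with the post at (598,240). Tilting to about 20° now.

Call:
step_arm(
  series=[
    [-3,-1,3.3,0.014,-0.0686,0,1],
    [-3,-1,3.3,0.014,-0.0686,0,1],
    [-3,-1,3.3,0.014,-0.0686,0,1],
    [-3,-1,3.3,0.014,-0.0686,0,1],
    [-3,-1,3.3,0.014,-0.0686,0,1],
    [0,0,0,0,0,0,1],
    [0,0,0,0,0,0,1],
    [0,0,0,0,0,0,1],
    [0,0,0,0,0,0,1],
    [0,0,0,0,0,0,1],
    [0,0,0,0,0,0,1],
    [-4.6,-0.9,5.4,0.014,-0.0686,0,1],
    [-4.6,-0.9,5.4,0.014,-0.0686,0,1],
    [-4.6,-0.9,5.4,0.014,-0.0686,0,1],
    [0,0,0,0,0,0,1],
    [0,0,0,0,0,0,1],
    [0,0,0,0,0,0,1],
    [0,0,0,0,0,0,1],
  ],
)

```text
clock: 9.15
tool_pos: [0.7216, 0.004, 0.2358]
eef_rot: [0.956, 0.097, 0.275, -0.028]
contact_force: [0.9, -0.1, -0.8]
opening: 0.182
finger_force: 44.8
```

```bash
python3 - <<'E'
from m import *
s,R=st()
a,_,W,I,P=cloud("scene")
b,_,_,_,_=cloud("wrist")
cv2.imwrite("pics/p2.png",np.hstack([cv2.resize(a[170:330,200:360],(400,400)),cv2.resize(b[0:480,80:560],(400,400))]))
E
```

```text
t 9.15 tcp [0.7216 0.004  0.2358] xyaw 11.53 z [ 0.521  0.107 -0.847] F [ 0.9 -0.1 -0.8] open 0.182 ff 44.8
```

View pics/p2.png

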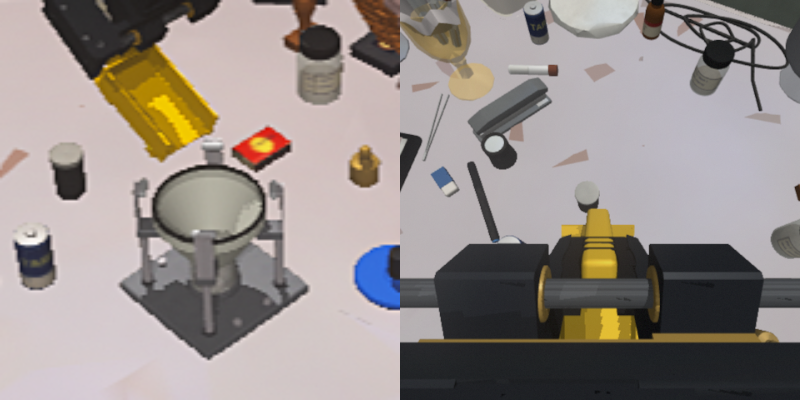

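Scene half: the pan is visibly empty at (165,100), and the funnel cone at (210,205) is empty. Tilting a bit further to be sure, then zooming in on the tube.

Call:
step_arm(
  series=[
    [-4.6,-0.9,4,0.014,-0.0686,0,1],
    [-4.6,-0.9,4,0.014,-0.0686,0,1],
    [-4.6,-0.9,3,0.014,-0.0686,0,1],
    [0,0,0,0,0,0,1],
    [0,0,0,0,0,0,1],
    [0,0,0,0,0,0,1],
    [0,0,0,0,0,0,1],
  ],
)

```text
clock: 9.95
tool_pos: [0.7223, -0.0046, 0.2443]
eef_rot: [0.952, 0.094, 0.292, -0.024]
contact_force: [0.4, 0.1, -0.9]
opening: 0.178
finger_force: 44.8
```

```bash
python3 - <<'E'
from m import *
s,R=st()
a,_,W,I,P=cloud("scene")
a0=cv2.imread("pics/scene0.png")
f=lambda x:cv2.resize(x[255:315,245:325],(400,300),interpolation=cv2.INTER_CUBIC)
cv2.imwrite("pics/p3.png",np.vstack([np.hstack([f(a0),f(a)]),np.hstack([cv2.resize(a[180:240,220:300],(400,300),interpolation=cv2.INTER_CUBIC),cv2.resize(a[230:370,170:356],(400,300),interpolation=cv2.INTER_CUBIC)])]))
E
```

```text
t 9.95 tcp [ 0.7223 -0.0046  0.2443] xyaw 11.46 z [ 0.551  0.1   -0.829] F [ 0.4  0.1 -0.9] open 0.178 ff 44.8
```

View pics/p3.png

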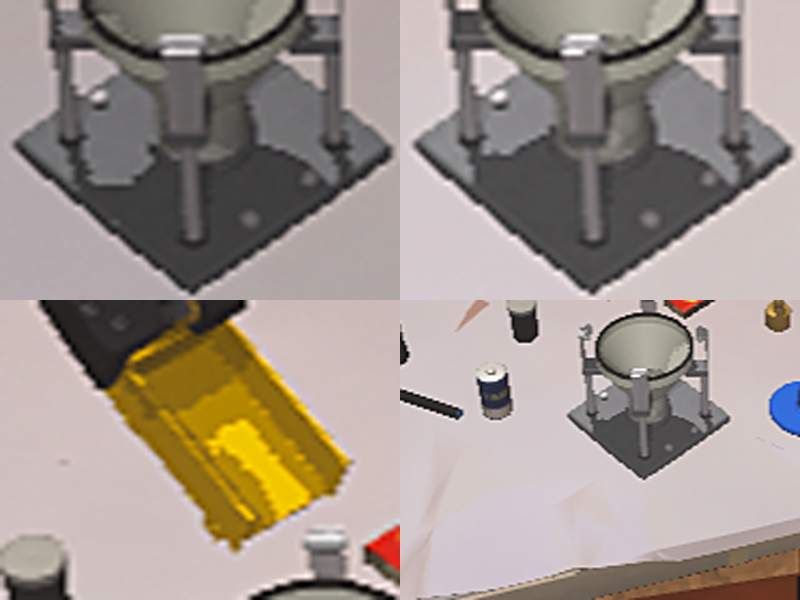

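The pan at (270,430) is empty. The bright spot on the base was there before, so it is a screw, and there are no loose balls on the base or table. Levelling the scoop and carrying it back.

Call:
step_arm(
  series=[
    [3.5,1.9,-3.6,-0.0132,0.0728,0,1],
    [3.5,1.9,-3.6,-0.0132,0.0728,0,1],
    [3.5,1.9,-3.6,-0.0132,0.0728,0,1],
    [3.5,1.9,-3.6,-0.0132,0.0728,0,1],
    [3.5,1.9,-3.6,-0.0132,0.0728,0,1],
    [3.5,1.9,-3.6,-0.0132,0.0728,0,1],
    [3.5,1.9,-3.6,-0.0132,0.0728,0,1],
    [3.5,1.9,-3.6,-0.0132,0.0728,0,1],
    [-7,9,0,0,0,-0.005,1],
    [-17,22,0,0,0,-0.012,1],
    [-20,26,0,0,0,-0.016,1],
    [-20,26,0,0,0,-0.016,1],
    [-20,26,0,0,0,-0.016,1],
    [-20,26,0,0,0,-0.016,1],
    [-17,22,0,0,0,-0.012,1],
    [-10,13,0,0,0,-0.004,1],
    [-4,3,0,0,0,0,1],
    [0,0,0,0,0,0,1],
    [0,0,0,0,0,0,1],
  ],
)

```text
clock: 11.9
tool_pos: [0.6158, 0.1818, 0.2156]
eef_rot: [0.999, 0.049, 0.001, 0.001]
contact_force: [-0.4, -0.2, -1.1]
opening: 0.18
finger_force: 44.8
```

```bash
python3 - <<'E'
from m import *
s,R=st()
q=Ro.from_quat(s["eef_rot"]).as_matrix()
yaw=np.radians(5.9)
T=np.array([[np.cos(yaw),np.sin(yaw),0],[np.sin(yaw),-np.cos(yaw),0],[0,0,-1]])
print("fix rotvec",Ro.from_matrix(T@q.T).as_rotvec().round(4))
a,_,W,I,P=cloud("top")
cv2.imwrite("pics/p4.png",np.hstack([cv2.resize(a[200:280,250:330],(400,400),interpolation=cv2.INTER_CUBIC),cv2.resize(a[160:320,140:300],(400,400))]))
E
```

```text
t 11.9 tcp [0.6158 0.1818 0.2156] xyaw 5.61 z [ 0.003 -0.001 -1.   ] F [-0.4 -0.2 -1.1] open 0.18 ff 44.8
fix rotvec [0.0011 0.003  0.0051]
```

View pics/p4.png

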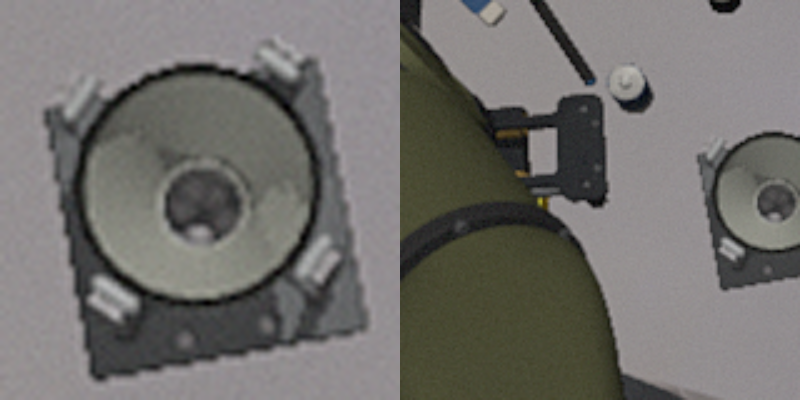

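Left half: the tube throat at (205,205) is filled with grey balls, and the cone is clean. Lowering the scoop at its old place.

Call:
step_arm(
  series=[
    [-1,2,-10,0.001,0.003,0.005,1],
    [0,0,-20,0,0,0,1],
    [0,0,-25,0,0,0,1],
    [0,0,-25,0,0,0,1],
    [0,0,-25,0,0,0,1],
    [0,0,-25,0,0,0,1],
    [0,0,-15,0,0,0,1],
    [0,0,-10,0,0,0,1],
    [0,0,-5,0,0,0,1],
    [0,0,0,0,0,0,1],
    [0,0,-2,0,0,0,1],
    [0,0,0,0,0,0,1],
    [0,0,-1,0,0,0,1],
    [0,0,-1,0,0,0,1],
    [0,0,0,0,0,0,1],
    [0,0,0,0,0,0,1],
  ],
)

```text
clock: 13.55
tool_pos: [0.6143, 0.1853, 0.0517]
eef_rot: [0.999, 0.052, -0.0, -0.0]
contact_force: [0.3, -0.2, -0.6]
opening: 0.177
finger_force: 44.8
```

Call:
step_arm(
  series=[
    [0,0,-1,0,0,0,1],
    [0,0,0,0,0,0,1],
    [0,0,0,0,0,0,1],
  ],
)

```text
clock: 13.85
tool_pos: [0.6144, 0.1854, 0.0506]
eef_rot: [0.999, 0.052, -0.0, -0.001]
contact_force: [0.4, -0.1, -0.1]
opening: 0.176
finger_force: 44.8
```

Call:
step_arm(
  series=[
    [0,0,0,0,0,0,0.7],
    [0,0,0,0,0,0,0.5],
    [0,0,0,0,0,0,0],
    [0,0,0,0,0,0,0],
    [0,0,0,0,0,0,0],
    [0,0,0,0,0,0,0],
    [0,0,10,0,0,0,0],
    [0,0,20,0,0,0,0],
    [0,0,30,0,0,0,0],
    [0,0,40,0,0,0,0],
    [0,0,40,0,0,0,0],
    [0,0,40,0,0,0,0],
    [0,0,10,0,0,0,0],
    [0,-20,0,0,0,0,0],
    [-3,-40,0,0,0,0,0],
    [-3,-45,0,0,0,0,0],
    [-3,-45,0,0,0,0,0],
    [-3,-45,0,0,0,0,0],
    [-3,-45,0,0,0,0,0],
    [-3,-45,0,0,0,0,0],
  ],
)

```text
clock: 15.85
tool_pos: [0.5955, -0.1016, 0.2406]
eef_rot: [0.999, 0.052, -0.001, -0.0]
contact_force: [0.1, -0.2, -0.5]
opening: 1.002
finger_force: 0.0
```

Call:
step_arm(
  series=[
    [-3,-45,0,0,0,0,0],
    [-3,-45,0,0,0,0,0],
    [-3,-45,0,0,0,0,0],
    [-3,-40,0,0,0,0,0],
    [-1,-27,0,0,0,0,0],
    [0,-10,0,0,0,0,0],
    [0,0,0,0,0,0,0],
    [0,0,0,0,0,0,0],
  ],
)

```text
clock: 16.65
tool_pos: [0.5838, -0.309, 0.2407]
eef_rot: [0.999, 0.054, -0.0, -0.001]
contact_force: [-0.6, 0.9, -0.7]
opening: 1.0
finger_force: 0.0
```

```bash
python3 - <<'E'
from m import *
s,R=st()
img,d,W,I,P=cloud("wrist")
near=(np.hypot(W[...,0]-.584,W[...,1]+.3115)<.035)&(W[...,2]>.05)&(W[...,2]<.065)
print("knob",near.sum(),np.nanmean(W[near],0),cv2.minAreaRect(W[near][:,:2].astype(np.float32)))
b=cv2.inRange(cv2.cvtColor(img,cv2.COLOR_BGR2HSV),(105,150,60),(125,255,255))>0
m=b&(abs(W[...,2]-.0195)<.006)&(np.hypot(W[...,0]-.584,W[...,1]+.3115)<.07)
h=cv2.convexHull(W[m][:,:2].astype(np.float32))[:,0];print("disc",circ(h),m.sum())
img,d,W,I,P=cloud("scene")
y=cv2.inRange(cv2.cvtColor(img,cv2.COLOR_BGR2HSV),(20,120,60),(36,255,255))>0
m=y&(np.hypot(W[...,0]-.58,W[...,1]-.18)<.09)
t=W[m&(W[...,2]>.075)];print("post",t.mean(0),len(t),W[m][:,2].max());w=W[m&(W[...,2]<.055)];print(cv2.minAreaRect(w[:,:2].astype(np.float32)))
E
```

```text
t 16.65 tcp [ 0.5838 -0.309   0.2407] xyaw 6.16 z [-0.001  0.003 -1.   ] F [-0.6  0.9 -0.7] open 1.0 ff 0.0
knob 496 [ 0.5852244  -0.31253113  0.05544675] ((0.5849559307098389, -0.3123403489589691), (0.024800095707178116, 0.024481477215886116), 7.36605167388916)
disc (array([ 0.58540606, -0.31199825]), np.float64(0.053629547558076425)) 6495
post [0.61251393 0.18634897 0.08529498] 85 0.09264816125194908
((0.5700201392173767, 0.18107447028160095), (0.11173444986343384, 0.05580739676952362), 5.836064338684082)
```

The scoop stands upright in its old place (post height 0.09, same outline). The knob is at (0.585, -0.312). Descending to grip it.

Call:
step_arm(
  series=[
    [1,-3,-40,0,0,0,0],
    [0,0,-45,0,0,0,0],
    [0,0,-45,0,0,0,0],
    [0,0,-40,0,0,0,0],
    [0,0,-25,0,0,0,0],
    [0,0,-15,0,0,0,0],
    [0,0,-5,0,0,0,0],
    [0,0,0,0,0,0,0.4],
    [0,0,0,0,0,0,0.6],
    [0,0,0,0,0,0,0.7],
    [0,0,0,0,0,0,1],
    [0,0,0,0,0,0,1],
    [0,0,0,0,0,0,1],
    [0,0,0,0,0,0,1],
    [0,0,0,0,0,0,1],
    [0,0,0,0,0,0,1],
    [0,0,0,0,0,0,1],
    [0,0,0,0,0,0,1],
  ],
  force=50,
)

```text
clock: 18.55
tool_pos: [0.5843, -0.3143, 0.0257]
eef_rot: [0.999, 0.052, -0.0, -0.001]
contact_force: [-1.0, 0.6, 1.2]
opening: 0.279
finger_force: 50.0
```

Call:
step_arm(
  series=[
    [0,0,8,0,0,0,1],
    [0,0,20,0,0,0,1],
    [0,0,35,0,0,0,1],
    [0,0,40,0,0,0,1],
    [0,0,35,0,0,0,1],
    [0,0,20,0,0,0,1],
    [0,0,7,0,0,0,1],
    [2,10,0,0,0,0,1],
    [4,25,0,0,0,0,1],
    [5,35,0,0,0,0,1],
    [5,35,0,0,0,0,1],
    [5,35,0,0,0,0,1],
    [5,35,0,0,0,0,1],
    [5,35,0,0,0,0,1],
    [5,35,0,0,0,0,1],
    [4,30,0,0,0,0,1],
    [2,18,0,0,0,0,1],
    [1,7,0,0,0,0,1],
    [0,0,0,0,0,0,1],
    [0,0,0,0,0,0,1],
  ],
)

```text
clock: 20.55
tool_pos: [0.6267, -0.0164, 0.1897]
eef_rot: [0.999, 0.052, -0.001, 0.0]
contact_force: [0.1, -0.0, -1.5]
opening: 0.281
finger_force: 50.0
```

```bash
python3 - <<'E'
from m import *
s,R=st()
for n in ("scene","top","wrist"):
    img,d,W,I,P=cloud(n)
    if n=="wrist": cv2.imwrite("pics/c1.png",img)
    b=cv2.inRange(cv2.cvtColor(img,cv2.COLOR_BGR2HSV),(105,150,40),(125,255,255))>0
    m=b&(np.hypot(W[...,0]-.627,W[...,1]+.014)<.09)&(W[...,2]>.1)
    if m.sum()<50: print(n,m.sum());continue
    h=cv2.convexHull(W[m][:,:2].astype(np.float32))[:,0]
    print(n,m.sum(),"z",np.percentile(W[m][:,2],[5,50,95]).round(4),"circ",circ(h))
    t=W[m];A=np.c_[t[:,:2]-s["tool_pos"][:2],np.ones(len(t))];g=t[:,2]>np.median(t[:,2])-.003
    print(" slope",np.linalg.lstsq(A[g],t[g,2],rcond=None)[0])
E
```

```text
t 20.55 tcp [ 0.6267 -0.0164  0.1897] xyaw 5.91 z [-0.003 -0.001 -1.   ] F [ 0.1 -0.  -1.5] open 0.281 ff 50.0
scene 1027 z [0.1805 0.1838 0.187 ] circ (array([ 0.62049818, -0.00773803]), np.float64(0.057305161766075814))
 slope [-0.00087222 -0.00895566  0.18426291]
top 43
wrist 19650 z [0.1819 0.1835 0.1851] circ (array([ 0.62861654, -0.01666428]), np.float64(0.05389598026179139))
 slope [-0.01440291 -0.00318345  0.18422594]
```

The cover hangs level (slope about 1°) with its centre near (0.6275, -0.0157), so shift y by +1.8 and lower to just above the clips.

Call:
step_arm(
  series=[
    [0,1.8,-5,0,0,0,1],
    [0,0,-12,0,0,0,1],
    [0,0,-12,0,0,0,1],
    [0,0,-8,0,0,0,1],
    [0,0,-5,0,0,0,1],
    [0,0,-2,0,0,0,1],
    [0,0,0,0,0,0,1],
    [0,0,-2,0,0,0,1],
    [0,0,0,0,0,0,1],
    [0,0,0,0,0,0,1],
  ],
)

```text
clock: 21.7
tool_pos: [0.6274, -0.0129, 0.1449]
eef_rot: [0.999, 0.052, -0.0, -0.0]
contact_force: [-0.6, 0.0, -0.9]
opening: 0.283
finger_force: 50.0
```

Call:
step_arm(
  series=[
    [0,-0.5,-1.5,0,0,0,1],
    [0,0,-1.5,0,0,0,1],
    [0,0,0,0,0,0,1],
    [0,0,-1.5,0,0,0,1],
    [0,0,0,0,0,0,1],
    [0,0,0,0,0,0,1],
  ],
)

```text
clock: 22.3
tool_pos: [0.628, -0.0132, 0.1411]
eef_rot: [0.999, 0.052, 0.001, -0.0]
contact_force: [-2.5, 0.1, 5.8]
opening: 0.282
finger_force: 50.0
```

Call:
step_arm(
  series=[
    [-0.8,0,-1,0,0,0,1],
    [0,0,-1,0,0,0,1],
    [0,0,0,0,0,0,1],
    [0,0,0,0,0,0,1],
  ],
)

```text
clock: 22.7
tool_pos: [0.6277, -0.0131, 0.1391]
eef_rot: [0.999, 0.052, 0.001, -0.001]
contact_force: [0.5, -0.7, 5.6]
opening: 0.28
finger_force: 50.0
```

Call:
step_arm(
  series=[
    [0,0,-1.5,0,0,0,1],
    [0,0,-1.5,0,0,0,1],
    [0,0,-1.5,0,0,0,1],
    [0,0,-1,0,0,0,1],
    [0,0,-1,0,0,0,1],
    [0,0,0,0,0,0,1],
  ],
)

```text
clock: 23.3
tool_pos: [0.6262, -0.0135, 0.1316]
eef_rot: [0.999, 0.052, -0.001, -0.0]
contact_force: [-0.6, 0.7, 1.2]
opening: 0.284
finger_force: 50.0
```

The force dropped and z reached the predicted home height of 0.1317, so it has snapped in. Building up a firm press.

Call:
step_arm(
  series=[
    [0,0,-1,0,0,0,1],
    [0,0,-1,0,0,0,1],
    [0,0,-1,0,0,0,1],
    [0,0,0,0,0,0,1],
    [0,0,0,0,0,0,1],
  ],
)

```text
clock: 23.8
tool_pos: [0.6263, -0.0134, 0.1315]
eef_rot: [0.999, 0.052, -0.0, 0.0]
contact_force: [-6.2, 0.1, 19.5]
opening: 0.283
finger_force: 50.0
```

Call:
step_arm(
  series=[
    [-0.7,0,-0.5,0,0,0,1],
    [0,0,0,0,0,0,1],
    [0,0,0,0,0,0,1],
    [0,0,0,0,0,0,1],
  ],
)

```text
clock: 24.2
tool_pos: [0.6263, -0.0134, 0.1315]
eef_rot: [0.999, 0.052, 0.001, 0.0]
contact_force: [-6.0, -0.7, 21.9]
opening: 0.28
finger_force: 50.0
```

```bash
python3 - <<'E'
from m import *
s,R=st()
a,d,W,I,P=cloud("scene"); im={}
for n in("scene","wrist"):
    img,d,W,I,P=cloud(n)
    b=cv2.inRange(cv2.cvtColor(img,cv2.COLOR_BGR2HSV),(105,150,40),(125,255,255))>0
    m=b&(np.hypot(W[...,0]-.627,W[...,1]+.014)<.052)&(W[...,2]>.1)
    t=W[m];A=np.c_[t[:,:2]-[.6275,-.014],np.ones(len(t))]
    print(n,m.sum(),"z",np.median(t[:,2]),"slope",np.linalg.lstsq(A,t[:,2],rcond=None)[0])
cv2.imwrite("pics/e1.png",np.hstack([cv2.resize(a[215:315,235:335],(400,400),interpolation=cv2.INTER_CUBIC),cv2.resize(a[180:380,150:350],(400,400))]))
E
```

```text
t 24.2 tcp [ 0.6263 -0.0134  0.1315] xyaw 5.97 z [ 0.001 -0.    -1.   ] F [-6.  -0.7 21.9] open 0.28 ff 50.0
scene 840 z 0.12594781953824097 slope [ 0.00900767 -0.01455679  0.12629817]
wrist 17915 z 0.12510840044712118 slope [-0.00778542  0.00116721  0.12573792]
```

View pics/e1.png

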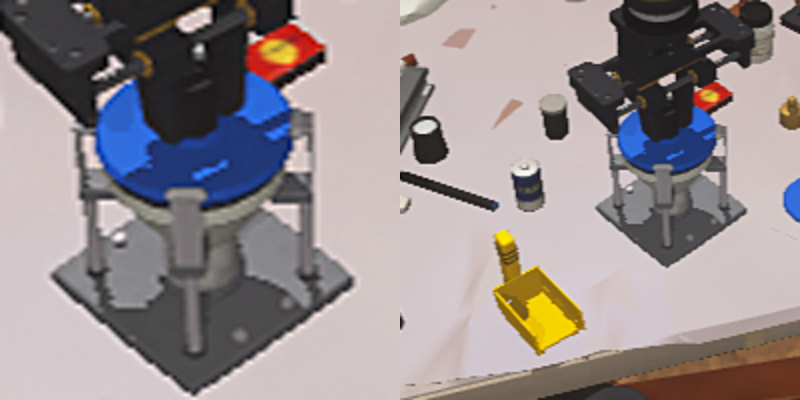

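The cover lies flat on the rim under its clips at (195,150), with the disc top at 0.1255 m against 0.1255 m expected. The scoop stands upright and empty at (540,300 in the right half). The arm is pressing with 22 N. Handing in.

```bash
python3 -c "
from plant import r
print(r.finish_job())"
```

```text
the job is handed in; nothing more can be done
None
```

The job is handed in at about 24 s: the balls went through the funnel (pan empty, balls seen in the tube, none loose, though I couldn't count all five), the scoop stands upright and released, and the larger cover is snapped flat on the rim with the arm still pressing at about 22 N.

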